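Put the finished chess pieces away

ROBOT

A 6-joint arm with a two-finger parallel gripper is mounted at the origin on the work surface. World frame = base frame: x ahead of the robot, y to its left, z up, the work surface at z = 0. Lengths are in m, angles in rad, forces in N, time in s.
With the tool pointing down it reaches from about 0.325 to 1 m from the base axis. Payload 5.1 kg.
Tool frame: the origin (TCP) lies at the very end of the fingers, on their centre line; the grasp point (between the pads) lies 19 mm behind it; z points along the fingers, y is the direction in which the jaws open and shut (so a half turn about z gives the same grasp; the last joint's range is limited). The gripper opens to 85 mm and grips with 20 to 120 N. Pads are 22 mm wide; open, the fingers measure 114 mm over their backs; the gripper's body (76 mm by 85 mm) begins 54 mm behind the grasp point. The pads swing forward as they close: fully open they stand 13 mm farther back than shut.
Start: joints at [-1.355, 0.124, 1.65, -0, 1.367, -0.083], TCP at [0.191, -0.621, 0.231] pointing down, gripper open.
Joint ranges: [-2.61, 2.61], [-1.02, 2.33], [0.03, 2.71], [-1.35, 4.49], [0.32, 2.68], [-2.91, 2.91]. Speed limits (rad/s): [2.57, 2.57, 3.14, 3.14, 3.14, 3.14].

INTERFACE

Orientations are given as a rotation vector (axis times angle).
In Python, from bench import manip, optics gives the robot as it stands.
- The arm moves only by the tool step_arm, never from a script. Its argument "targets" is a list of rows, each a list of 7 numbers: the turn, a rotation vector about the world's x, y, z in degrees, then the shift along the world's x, y, z in mm, then the finger opening in mm, from 0 to 85.4. A call has 1 to 5 rows; each row shifts and turns the commanded pose from where the row before left it; what a row does not reach is not made up. A row lasts 1/10 s, in which the tool goes at most 50 mm and 8.59 degrees, less where a joint would pass 70% of its speed; a pose out of reach is approached as far as the arm can. A call is refused whole if a number of a shift passes 50 or a number of a turn 8.59, either way. A call with a gripper value outside its range is refused whole. The fingers move at their own pace and stop on an object; the grip force is fixed at half the most. Time passes only in rows, so rows that do not move let the fingers close. It gives the time, the measured TCP pose, the force and the opening at its end, in the units of the state.
- manip.sense(): the state, without advancing time (a new reading comes with each control period).
- optics.get_image(name): name is "side" or "top"; returns a dict with "image" (400x640x3 uint8, red, green, blue), "fx", "fy", "cx", "cy" (pixels), "rvec" (rotation vector, rad) and "tvec" (3), from world to camera coordinates, as OpenCV has them. Camera axes: x right, y down, z forward; pixel columns grow to the right and rows downward; lengths in m; the calibration is good to about 2 mm. A picture is of the moment at which its call begins. There is no depth.
- manip.close_job(): hands the job in, once; it reports no verdict.
The state is a dict: "t": time; "joint_positions": joint angles; "dq": joint speeds; "tau": joint torques, N m; "eef_pos": TCP position; "orientation": TCP orientation; "contact_force": force on the tool from outside, world axes, zero at the start; "moment": the same for the moment, N m; "grip_width": opening from 0.0 (shut) to 1.0 (fully open).
Only numpy, scipy, OpenCV 4.12 (cv2) and the standard library are available. Lean on these libraries where they do the work, as an engineer would, in place of code of your own. Each camera call takes 0.05 s, during which the arm holds its last target.

TASK

Put the four finished chess pieces away: stand each one upright in the tray, flat in the nest cut for its foot: king in the large round nest, pawn in the small round one, castle in the large square one, knight in the small square one. The two look-alikes that still have a plain square block for a head are unfinished: leave them standing where they are on the bench.

Things in the scene. Friction and masses are not known exactly. Their poses are not given: they have to be found in the camera images.
- king_mid (a point): finished king, pale turned wood, 104 mm tall: round foot 48 mm across, straight round stem 30 mm across from 24 to 72 mm up, a 30 mm round crown up to 88 mm and a small cross on top; 80 g; point on the axis at half its height (52 mm above its foot), z up
- pawn_mid (a point): finished pawn, pale turned wood, 67 mm tall: round foot 28 mm across, round stem 20 mm across from 24 to 46 mm up, ball head 24 mm across centred 55 mm up; 30 g; point on the axis at half its height (33.5 mm above its foot), z up
- castle_mid (a point): finished castle (rook), pale wood, 78 mm tall: square foot 46 x 46 x 12 mm with sides along its x and y, round tower 34 mm across from 22 to 70 mm up, four battlements on top; 90 g; point on the axis at half its height (39 mm above its foot), z up
- knight_mid (a point): finished knight, pale wood, 82 mm tall: square foot 32 x 32 x 12 mm with sides along its x and y, upright neck from 12 to 59 mm up that is 26 mm along x and 22 mm along y (flat sides face +y and -y), horse head on top also 22 mm thick, its muzzle pointing to -x and reaching about 29 mm from the axis; 60 g; point on the axis about half-way up (40 mm above its foot), z up
- nest_king_floor (a point): a 78 x 78 mm plywood insert in the tray, 12 mm thick, with a cork-lined recess 8 mm deep: the large round one, 64 mm across. Point at the centre of the recess floor, 9 mm above the bench; z up, x across the tray, y along the row. The tray is an open dark wood tray fixed to the bench, 96 x 336 mm outside, rim 20 mm above the bench; it holds the four inserts in one row at 80 mm spacing, in any order
- nest_pawn_floor (a point): a 78 x 78 mm plywood insert in the tray, 12 mm thick, with a cork-lined recess 8 mm deep: the small round one, 44 mm across. Point at the centre of the recess floor, 9 mm above the bench; z up, x across the tray, y along the row
- nest_castle_floor (a point): a 78 x 78 mm plywood insert in the tray, 12 mm thick, with a cork-lined recess 8 mm deep: the large square one, 62 x 62 mm. Point at the centre of the recess floor, 9 mm above the bench; z up, x across the tray, y along the row, sides along x and y
- nest_knight_floor (a point): a 78 x 78 mm plywood insert in the tray, 12 mm thick, with a cork-lined recess 8 mm deep: the small square one, 48 x 48 mm. Point at the centre of the recess floor, 9 mm above the bench; z up, x across the tray, y along the row, sides along x and y
- rough_king_mid (a point): unfinished king, to be left: same wood, foot, stem and height (104 mm) as the king, but still with a plain uncarved square block 34 x 34 x 32 mm for a top, no cross; point on the axis at half its height (52 mm above its foot), z up
- rough_pawn_mid (a point): unfinished pawn, to be left: same wood, foot and stem as the pawn, 68 mm tall, but still with a plain uncarved square block 24 x 24 x 24 mm in place of the ball head; point on the axis at half its height (34 mm above its foot), z up
Not all that is in view belongs to the job. Leave any blue or green look-alike of the part that bears pawn_mid alone.

How it is judged:
By the outcome, as a careful person would: the job done as asked, in the order asked, and still so for the second after the job is handed in, with the robot touching nothing.
It also fails if it takes over 109 s, if anything falls off the work surface, if the arm or the gripper's body presses on something with over 40 N, if the wrist force passes 120 N, or if a joint passes its speed limit or range.

## Working session

There is one attempt and no reset: what is moved stays moved. The work goes in short steps, Python scripts to look and compute and a tool call to move; the robot and the scene stay as the last step left them, time stands still between calls to the robot, and variables do not carry over. Pictures are saved under pics/ and viewed, and the job is handed in when it is done.

Besides the shell and the picture viewer there is one more tool, called after "Request:" as name(argument=value, ...) on one line, values as JSON. step_arm: Moves the arm, as the interface text tells. Its arguments: {"type":"object","properties":{"targets":{"type":"array"}},"required":["targets"]}

```bash
mkdir -p pics; ls
python3 - <<'E'
from bench import manip, optics
import cv2,numpy as np
for n in("side","top"):
    d=optics.get_image(n); cv2.imwrite(f"pics/{n}0.png",d["image"][:,:,::-1])
    R=cv2.Rodrigues(np.array(d["rvec"]))[0]; print(n,d["fx"],d["cx"],d["cy"],-R.T@np.array(d["tvec"]).ravel(),R.round(3).tolist())
print(manip.sense())
E
```

```text
pics
side 469.19490043323975 321.5620314202685 201.72912106437016 [0.07948771 0.78498418 0.85414944] [[-0.865, -0.501, 0.014], [-0.34, 0.567, -0.751], [0.368, -0.654, -0.661]]
top 431.8982906262514 315.6747726911687 198.21667774543843 [ 0.34815467 -0.00480979  1.11382155] [[-0.015, -1.0, -0.005], [-0.982, 0.016, -0.189], [0.189, 0.002, -0.982]]
{'t': 0.1, 'joint_positions': array([-1.35457037e+00,  1.24462230e-01,  1.65157274e+00, -4.40807358e-06,
        1.36751289e+00, -8.25877521e-02]), 'dq': array([ 0.00083361, -0.00279291, -0.00275059,  0.00113145,  0.00058217,
       -0.00024992]), 'tau': array([ 2.68414815e-04, -4.24931395e+01, -3.66653323e+01, -1.22601186e-04,
        3.89196299e-03,  4.04523050e-06]), 'eef_pos': array([ 0.19120727, -0.62064381,  0.23014062]), 'orientation': array([-3.10466484e+00, -4.67342210e-01,  2.11697337e-04]), 'contact_force': array([ 0.24044801, -0.14510824,  0.55909451]), 'moment': array([-0.06278916,  0.08208236,  0.00649672]), 'grip_width': 0.9998098302253082}
```

View pics/side0.png

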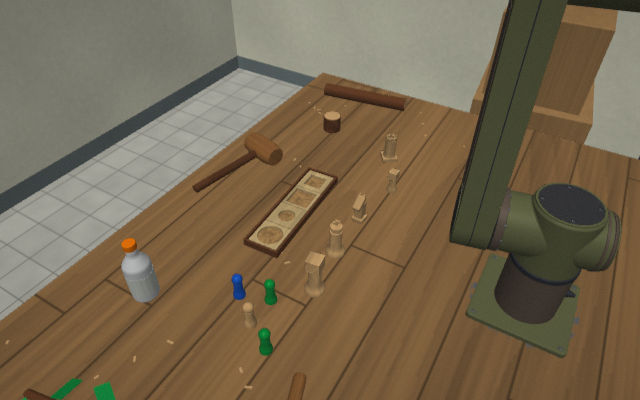

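View pics/top0.png

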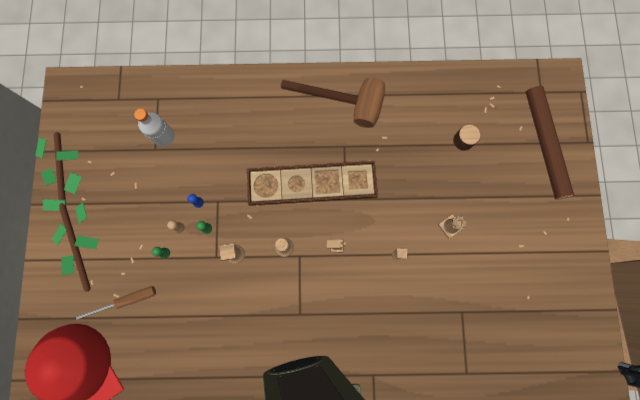

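The side view shows the tray at about (292,210). The top view shows it at about (312,183), with a row of pieces in front of it. I'll take enlarged crops to identify and measure each one.

Run:
```python
import cv2,numpy as np
t=cv2.imread("pics/top0.png"); s=cv2.imread("pics/side0.png")
def c(im,x,y,w,h,k): return cv2.resize(im[y:y+h,x:x+w],None,fx=k,fy=k,interpolation=cv2.INTER_CUBIC)
a=c(t,155,205,100,60,8);cv2.imwrite("pics/c1.png",a)
cv2.imwrite("pics/c2.png",c(t,265,205,100,60,8))
cv2.imwrite("pics/c3.png",c(t,385,205,100,60,8))
cv2.imwrite("pics/c4.png",c(t,240,155,145,55,5.5))
cv2.imwrite("pics/c5.png",c(s,220,120,190,140,4.2))
cv2.imwrite("pics/c6.png",c(s,220,220,130,140,4.2))
```

```text
(no output)
```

View pics/c1.png

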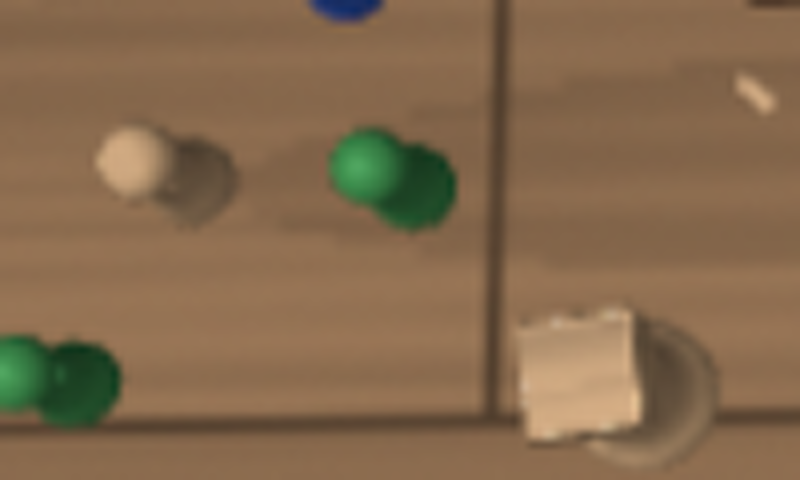

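View pics/c2.png

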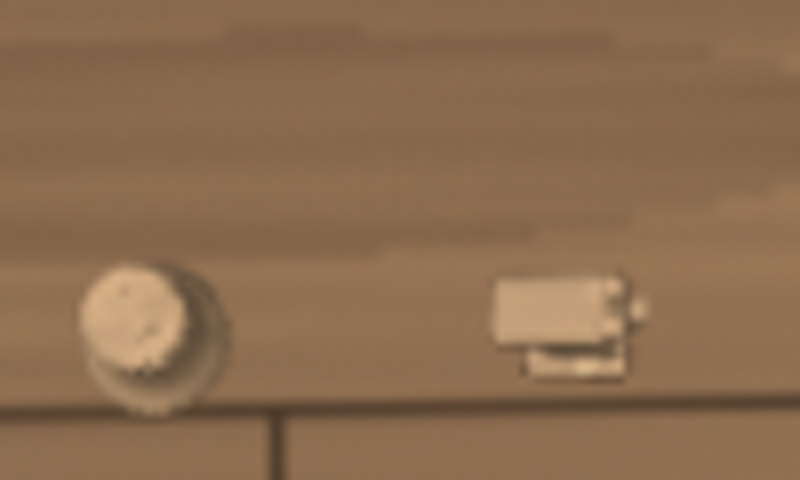

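View pics/c3.png

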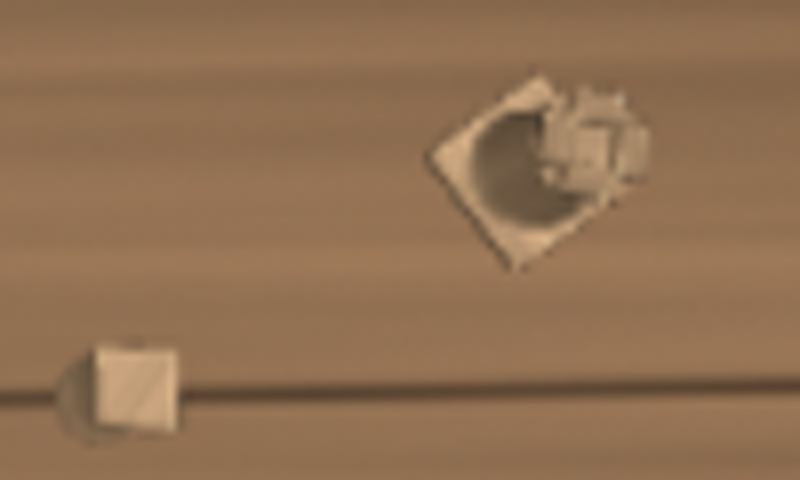

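View pics/c4.png

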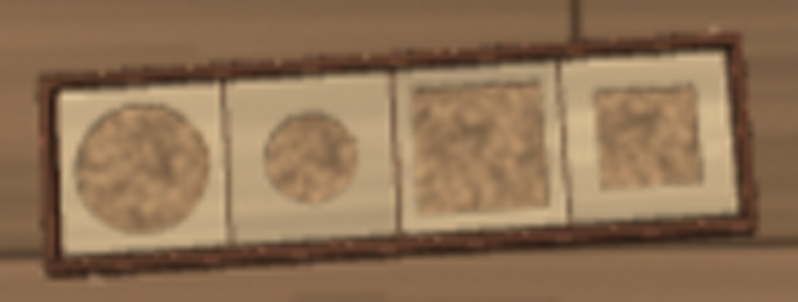

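View pics/c5.png

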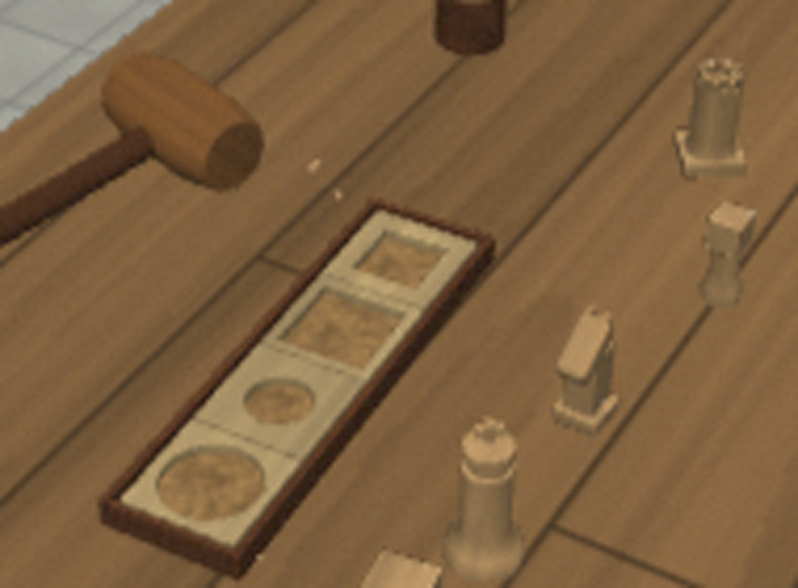

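View pics/c6.png

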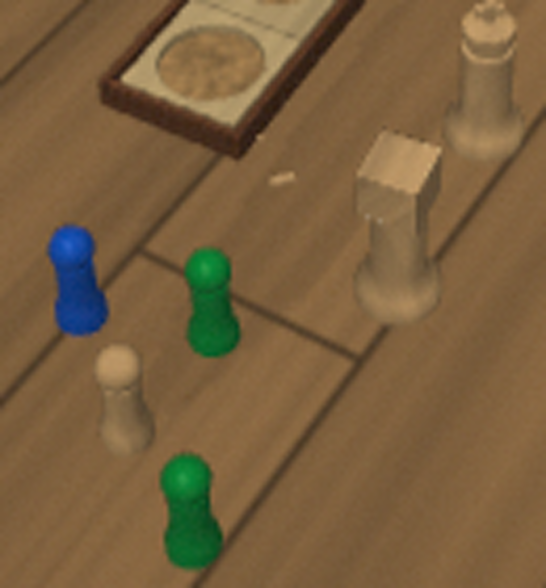

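```bash
cat > h.py <<'E'
import cv2,numpy as np
from bench import manip, optics
from scipy.optimize import least_squares
def cams(names=("top","side")):
    return {n:optics.get_image(n) for n in names}
def K(d): return np.array([[d["fx"],0,d["cx"]],[0,d["fy"],d["cy"]],[0,0,1.]])
def proj(d,P): return cv2.projectPoints(np.atleast_2d(np.array(P,float)),np.array(d["rvec"]),np.array(d["tvec"]),K(d),None)[0][:,0]
def back(d,uv,z):
    R=cv2.Rodrigues(np.array(d["rvec"]))[0]; t=np.array(d["tvec"]).ravel(); C=-R.T@t
    r=R.T@np.linalg.inv(K(d))@np.array([uv[0],uv[1],1.]); return (C+r*(z-C[2])/r[2])[:2]
E
python3 - <<'E'
from h import *
D=cams()
import pickle; pickle.dump({n:{k:v for k,v in d.items()} for n,d in D.items()},open("cal.pkl","wb"))
T,S=D["top"],D["side"]
u=lambda p,k,ox,oy:((p[0]+.5)/k-.5+ox,(p[1]+.5)/k-.5+oy)
c1=lambda p:u(p,8,155,205); c2=lambda p:u(p,8,265,205); c3=lambda p:u(p,8,385,205); c4=lambda p:u(p,5.5,240,155)
c5=lambda p:u(p,4.2,220,120); c6=lambda p:u(p,4.2,220,220)
def pr(n,*a): print(n,[ (np.array(x)*1000).round(1).tolist() for x in a])
pr("king",back(T,c2((133,316)),.088),back(T,c2((157,340)),.002),back(S,c5((489,442)),.088))
pr("pawn",back(T,c1((137,162)),.055),back(T,c1((193,183)),.002),back(S,c6((119,366)),.055))
pr("castle",back(T,c3((528,170)),.012),back(T,c3((598,145)),.078),back(S,c5((720,74)),.078))
pr("castle corners L,T,B",*[back(T,c3(p),.012) for p in((430,157),(540,75),(515,265))])
pr("knight foot corners BL BR",back(T,c2((525,378)),.006),back(T,c2((627,378)),.006), back(T,c2((576,375)),.006))
pr("knight head box",*[back(T,c2(p),.075) for p in((495,278),(495,345),(605,278),(605,340))])
pr("nest K,P,C,N top",*[back(T,c4(p),.017) for p in((142,168),(311,158),(481,147),(649,138))])
pr("nest K,P,C,N side",*[back(S,c5(p),.017) for p in((211,482),(280,401),(341,330),(401,259))])
pr("tray corners",*[back(T,c4(p),.02) for p in((40,77),(738,35),(755,230),(48,275))])
pr("greens,blue",back(T,c1((368,168)),.055),back(T,c1((15,373)),.055),back(S,c6((70,245)),.055),back(S,c6((208,268)),.055),back(S,c6((186,476)),.055))
pr("roughK, roughP",back(T,c1((580,376)),.104),back(T,c3((137,388)),.068))
E
```

```text
king [[436.0, 80.5], [435.6, 80.0], [436.6, 79.8]]
pawn [[490.5, 353.9], [490.5, 353.4], [491.3, 353.4]]
castle [[482.6, -347.3], [481.8, -348.4], [480.6, -341.7]]
castle corners L,T,B [[487.3, -316.2], [513.3, -353.4], [452.2, -340.9]]
knight foot corners BL BR [[421.4, -37.7], [420.9, -70.2], [422.1, -54.0]]
knight head box [[446.9, -27.3], [426.8, -26.9], [446.4, -60.3], [427.8, -59.8]]
nest K,P,C,N top [[595.8, 127.5], [599.4, 47.5], [603.4, -33.1], [606.5, -112.7]]
nest K,P,C,N side [[595.3, 129.3], [599.0, 49.1], [602.2, -27.6], [606.2, -110.6]]
tray corners [[640.2, 176.0], [655.5, -156.5], [560.8, -160.6], [544.5, 170.8]]
greens,blue [[487.5, 282.4], [426.1, 388.1], [558.5, 305.5], [488.7, 281.5], [427.4, 387.2]]
roughK, roughP [[419.2, 205.2], [411.7, -207.7]]
```

Candidates in the top view:
- **Pale pawns:** round head at (172,225) is the pawn. Square head at (402,253) is the rough one. Green at (200,226) and (157,251), and blue at (194,200), are decoys.
- **Kings:** crown at (282,245) is the king. Block head at (228,252) is the rough one.
- **Castle and knight:** castle at (453,226), knight at (336,245).

The crops confirm these choices, and both cameras agree to about 2 mm. First move: over the king at (436, 80), jaw yaw 2.5°.

Request:
step_arm(targets=[[0, 0, 5, 16.3, 46.7, 0, 60], [0, 0, 5, 16.3, 46.7, 0, 60], [0, 0, 5, 16.3, 46.7, 0, 60], [0, 0, 5, 16.3, 46.7, 0, 60], [0, 0, 5, 16.3, 46.7, 0, 60]])

```text
t: 0.7
eef_pos: [0.273, -0.3858, 0.231]
orientation: [-2.93, -1.133, -0.0]
contact_force: [-0.1, -0.3, -0.2]
grip_width: 0.701
```

Request:
step_arm(targets=[[0, 0, 5, 16.3, 46.7, 0, 60], [0, 0, 5, 16.3, 46.7, 0, 60], [0, 0, 5, 16.3, 46.7, 0, 60], [0, 0, 5, 16.3, 46.7, 0, 60], [0, 0, 5, 16.3, 46.7, 0, 60]])

```text
t: 1.2
eef_pos: [0.3544, -0.1523, 0.2314]
orientation: [2.615, 1.74, 0.001]
contact_force: [1.8, 0.8, -0.2]
grip_width: 0.706
```

Request:
step_arm(targets=[[0, 0, 5, 16.3, 46.7, 0, 60], [0, 0, 5, 16.3, 46.7, 0, 60], [0, 0, 5, 16.3, 46.7, 0, 60], [0, 0, 5, 16.3, 46.7, 0, 60], [0, 0, 5, 16.3, 46.7, 0, 60]])

```text
t: 1.7
eef_pos: [0.436, 0.0815, 0.2315]
orientation: [2.175, 2.266, 0.001]
contact_force: [0.5, -1.0, 1.5]
grip_width: 0.708
```

Request:
step_arm(targets=[[0, 0, 0, 0, 0, 0, 60], [0, 0, 0, 0, 0, 0, 60], [0, 0, 0, 0, 0, 0, 60]])

```text
t: 2.0
eef_pos: [0.4355, 0.0787, 0.2311]
orientation: [-2.181, -2.261, 0.001]
contact_force: [-0.5, -0.7, 0.7]
grip_width: 0.697
```

Request:
step_arm(targets=[[0, 0, 0.5, 0.5, 1.5, -40, 60], [0, 0, 0, 0, 0, -40, 60], [0, 0, 0, 0, 0, -40, 60], [0, 0, 0, 0, 0, -38, 60], [0, 0, 0, 0, 0, -30, 60]])

```text
t: 2.5
eef_pos: [0.4351, 0.0789, 0.0412]
orientation: [-2.174, -2.267, 0.002]
contact_force: [-0.1, -0.2, 0.1]
grip_width: 0.702
```

Request:
step_arm(targets=[[0, 0, 0, 0, 0, 0, 60], [0, 0, 0, 0, 0, 0, 20], [0, 0, 0, 0, 0, 0, 20], [0, 0, 0, 0, 0, 0, 20], [0, 0, 0, 0, 0, 0, 20]])

```text
t: 3.0
eef_pos: [0.4377, 0.0807, 0.0451]
orientation: [2.168, 2.27, 0.004]
contact_force: [-0.2, -0.3, 3.2]
grip_width: 0.336
```

Request:
step_arm(targets=[[0, 0, 0, 0, 0, 0, 20], [0, 0, 0, 0, 0, 0, 20], [0, 0, 0, 0, 0, 0, 20], [0, 0, 0, 0, 0, 0, 20], [0, 0, 0, 0, 0, 0, 20]])

```text
t: 3.5
eef_pos: [0.4377, 0.0807, 0.0451]
orientation: [2.168, 2.27, 0.002]
contact_force: [-0.3, -3.2, 6.5]
grip_width: 0.334
```

Request:
step_arm(targets=[[0, 0, 0, 0, 0, 20, 15], [0, 0, 0, 0, 0, 30, 15], [0, 0, 0, 0, 0, 30, 15], [0, 0, 0, 39.5, 11.6, 0, 15], [0, 0, 0, 39.5, 11.6, 0, 15]])

```text
t: 4.0
eef_pos: [0.517, 0.1046, 0.1261]
orientation: [2.168, 2.269, 0.007]
contact_force: [-0.4, -0.9, -0.7]
grip_width: 0.337
```

Request:
step_arm(targets=[[0, 0, 0, 39.5, 11.6, 0, 15], [0, 0, 0, 39.5, 11.6, 0, 15], [0, 0, 0, 0, 0, 0, 15], [0, 0, 0, 0, 0, 0, 15], [0, 0, 0, 0, 0, 0, 15]])

```text
t: 4.5
eef_pos: [0.5932, 0.1271, 0.1228]
orientation: [-2.169, -2.271, 0.002]
contact_force: [-0.4, -0.0, -1.8]
grip_width: 0.335
```

```bash
cat >> h.py <<'E'
def look(tag):
    import numpy as np
    D=cams()
    a=cv2.resize(D["top"]["image"][130:270,150:490,::-1],None,fx=2.35,fy=2.35,interpolation=cv2.INTER_CUBIC)
    b=cv2.resize(D["side"]["image"][110:350,190:430,::-1],None,fx=2.5,fy=2.5,interpolation=cv2.INTER_CUBIC)
    cv2.imwrite(f"pics/{tag}_t.png",a);cv2.imwrite(f"pics/{tag}_s.png",b)
    s=manip.sense();print(s["t"],s["eef_pos"],s["orientation"],s["contact_force"],s["grip_width"]*85.4)
    return D
E
python3 -c "
from h import *
look('k1')"
```

```text
4.6 [0.5932187  0.12702338 0.12336555] [-2.16999498e+00 -2.27138059e+00  3.85993201e-04] [-0.61401569  0.43564833 -1.16474246] 28.85068677860683
```

View pics/k1_s.png

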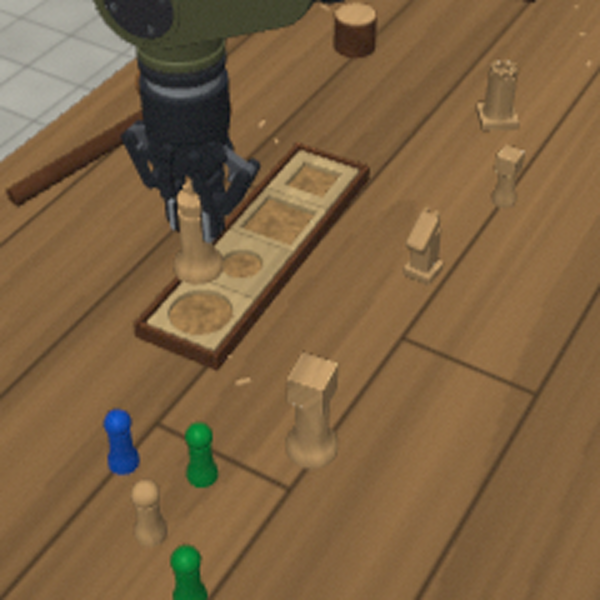

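The side view shows the king held upright at (195,235), over the tray and ready to lower.

Request:
step_arm(targets=[[0, 0, 0, 2.5, 0.5, -25, 15], [0, 0, 0, 0, 0, -25, 15], [0, 0, 0, 0, 0, -12, 15], [0, 0, 0, 0, 0, -3, 15], [0, 0, 0, 0, 0, 0, 15]])

```text
t: 5.1
eef_pos: [0.5966, 0.1276, 0.0586]
orientation: [-2.17, -2.271, 0.0]
contact_force: [0.1, -0.3, -0.3]
grip_width: 0.337
```

Request:
step_arm(targets=[[0, 0, 0, 0, 0, 0, 15], [0, 0, 0, 0, 0, 0, 15]])

```text
t: 5.3
eef_pos: [0.5978, 0.1278, 0.0599]
orientation: [2.169, 2.27, 0.003]
contact_force: [-0.4, -0.7, -0.3]
grip_width: 0.336
```

Request:
step_arm(targets=[[0, 0, 0, -1, 0, -2, 15], [0, 0, 0, 0, 0, -2, 15], [0, 0, 0, 0, 0, -1, 15], [0, 0, 0, 0, 0, 0, 15]])

```text
t: 5.7
eef_pos: [0.596, 0.1277, 0.0541]
orientation: [-2.17, -2.272, 0.0]
contact_force: [-3.1, -0.6, 4.5]
grip_width: 0.335
```

Contact at 4.5 N, so I'll release.

Request:
step_arm(targets=[[0, 0, 0, 0, 0, 0, 35], [0, 0, 0, 0, 0, 0, 50], [0, 0, 0, 0, 0, 0, 60], [0, 0, 0, 0, 0, 0, 60], [0, 0, 0, 0, 0, 0, 60]])

```text
t: 6.2
eef_pos: [0.5958, 0.1277, 0.0532]
orientation: [-2.17, -2.272, 0.0]
contact_force: [-0.5, 0.0, 0.5]
grip_width: 0.701
```

Request:
step_arm(targets=[[0, 0, 0, 0, 0, 20, 60], [0, 0, 0, 0, 0, 40, 60], [0, 0, 0, 0, 0, 50, 60], [0, 0, 0, 0, 0, 40, 60], [0, 0, 0, -17.5, 37.7, 0, 50]])

```text
t: 6.7
eef_pos: [0.5837, 0.1638, 0.2123]
orientation: [2.169, 2.259, 0.018]
contact_force: [0.9, 1.1, 0.7]
grip_width: 0.587
```

Request:
step_arm(targets=[[0, 0, 0, -17.5, 37.7, 0, 50], [0, 0, 0, -17.5, 37.7, 0, 50], [0, 0, 0, -17.5, 37.7, 0, 50], [0, 0, 0, -17.5, 37.7, 0, 45], [0, 0, 0, -17.5, 37.7, 0, 45]])

```text
t: 7.2
eef_pos: [0.4899, 0.3553, 0.2034]
orientation: [2.17, 2.272, 0.0]
contact_force: [0.5, 0.5, -0.1]
grip_width: 0.529
```

```bash
python3 -c "
from h import *
look('k2')"
```

```text
7.3 [0.48861668 0.35752346 0.20333234] [-2.16318386e+00 -2.27643047e+00 -8.77509350e-04] [ 0.25543804 -0.28842339 -0.52327413] 45.33421551489804
```

View pics/k2_s.png

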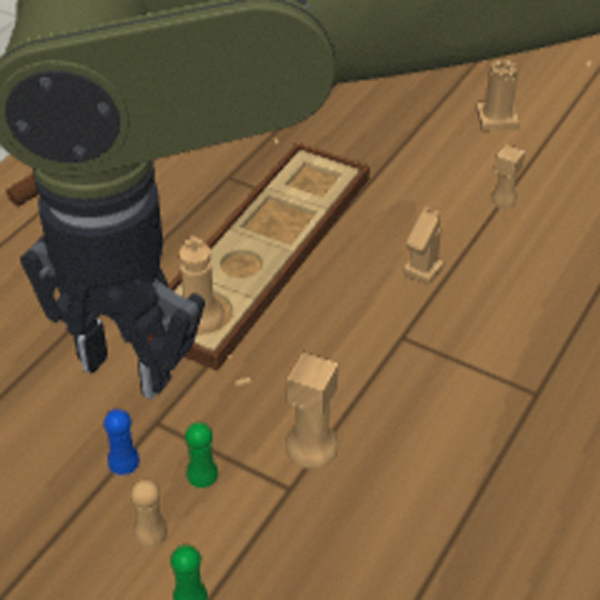

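View pics/k2_t.png

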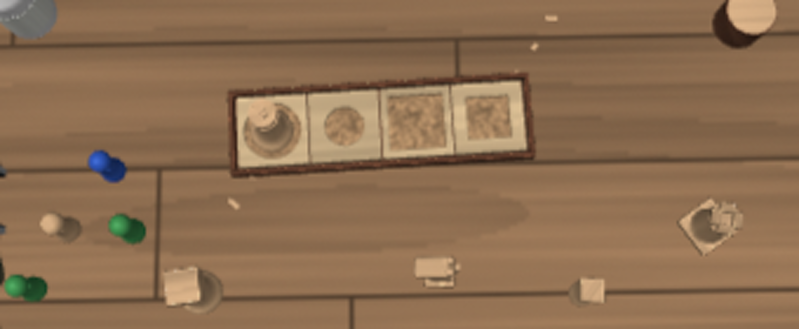

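The king stands upright in the large round nest (side view at about (200,290)). The gripper is now over the pawn.

Request:
step_arm(targets=[[0, 0, 0, 0, 0, -40, 45], [0, 0, 0, 0, 0, -40, 45], [0, 0, 0, 0, 0, 0, 45], [0, 0, 0, 0, 0, 0, 45], [0, 0, 0, 0, 0, 0, 45]])

```text
t: 7.8
eef_pos: [0.4925, 0.3543, 0.126]
orientation: [2.17, 2.27, 0.006]
contact_force: [0.1, 0.6, 0.6]
grip_width: 0.529
```

Request:
step_arm(targets=[[0, 0, 0, -1.5, -0.5, -40, 45], [0, 0, 0, 0, 0, -40, 45], [0, 0, 0, 0, 0, -20, 45], [0, 0, 0, 0, 0, -4, 45], [0, 0, 0, 0, 0, 0, 45]])

```text
t: 8.3
eef_pos: [0.4906, 0.3539, 0.021]
orientation: [2.17, 2.271, 0.004]
contact_force: [-0.3, -1.3, 0.7]
grip_width: 0.526
```

Request:
step_arm(targets=[[0, 0, 0, 0, 0, 0, 45], [0, 0, 0, 0, 0, 0, 45]])

```text
t: 8.5
eef_pos: [0.491, 0.3544, 0.022]
orientation: [2.169, 2.271, 0.007]
contact_force: [0.1, -0.1, 0.0]
grip_width: 0.526
```

```bash
python3 -c "
from h import *
look('p1')
d=optics.get_image('side')['image'][260:360,190:330,::-1]
cv2.imwrite('pics/p1c.png',cv2.resize(d,None,fx=5,fy=5,interpolation=2))"
```

```text
8.6 [0.49038988 0.35404389 0.02115363] [2.16950311 2.27106576 0.00454492] [ 0.04118109 -0.92192883 -1.01268287] 44.69148586892072
```

View pics/p1c.png

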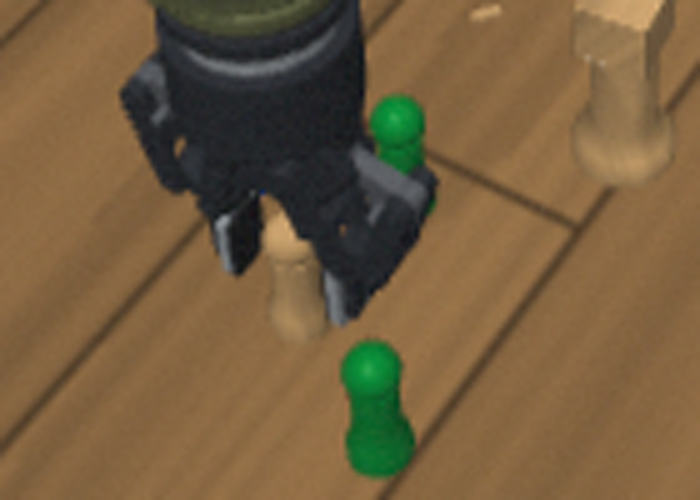

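The fingers straddle the pale pawn and the decoys are clear, so I'll close.

Request:
step_arm(targets=[[0, 0, 0, 0, 0, -2, 45], [0, 0, 0, 0, 0, 0, 10], [0, 0, 0, 0, 0, 0, 10], [0, 0, 0, 0, 0, 0, 10], [0, 0, 0, 0, 0, 0, 10]])

```text
t: 9.15
eef_pos: [0.4892, 0.3533, 0.0171]
orientation: [-2.17, -2.272, 0.001]
contact_force: [-0.3, -0.8, -0.9]
grip_width: 0.239
```

Request:
step_arm(targets=[[0, 0, 0, 0, 0, 0, 10], [0, 0, 0, 0, 0, 0, 10], [0, 0, 0, 0, 0, 0, 10], [0, 0, 0, 0, 0, 0, 10]])

```text
t: 9.55
eef_pos: [0.4893, 0.3534, 0.0173]
orientation: [2.17, 2.272, 0.0]
contact_force: [-0.3, 0.0, -0.8]
grip_width: 0.243
```

Request:
step_arm(targets=[[0, 0, 0, 0, 0, 20, 10], [0, 0, 0, 0, 0, 45, 10], [0, 0, 0, 0, 0, 45, 10], [0, 0, 0, 0, 0, 40, 10], [0, 0, 0, 13.8, -38.2, 0, 10]])

```text
t: 10.05
eef_pos: [0.5062, 0.3196, 0.1761]
orientation: [2.162, 2.274, 0.022]
contact_force: [0.7, -0.6, -0.0]
grip_width: 0.24
```

Request:
step_arm(targets=[[0, 0, 0, 13.8, -38.2, 0, 10], [0, 0, 0, 13.8, -38.2, 0, 10], [0, 0, 0, 13.8, -38.2, 0, 10], [0, 0, 0, 13.8, -38.2, 0, 10], [0, 0, 0, 13.8, -38.2, 0, 10]])

```text
t: 10.55
eef_pos: [0.5724, 0.1226, 0.1675]
orientation: [2.17, 2.272, 0.0]
contact_force: [0.2, 0.2, -0.3]
grip_width: 0.237
```

Request:
step_arm(targets=[[0, 0, 0, 13.8, -38.2, 0, 10], [0, 0, 0, 13.8, -38.2, 0, 10], [0, 0, 0, 0, 0, 0, 10], [0, 0, 0, 0, 0, 0, 10], [0, 0, 0, 0, 0, 0, 10]])

```text
t: 11.05
eef_pos: [0.5993, 0.0486, 0.1671]
orientation: [-2.169, -2.272, 0.0]
contact_force: [-0.4, 0.0, -0.2]
grip_width: 0.235
```

```bash
python3 -c "
from h import *
look('p2')"
```

```text
11.15 [0.59930114 0.04903379 0.16724253] [-2.16796274e+00 -2.27320508e+00  4.35900656e-05] [ 0.25879411  0.80006693 -0.77139211] 20.227024738883742
```

View pics/p2_s.png

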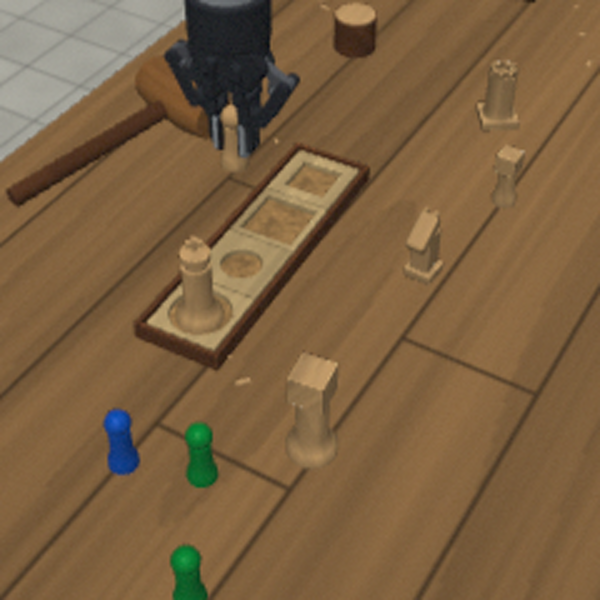

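The pawn is upright in the grip at (232,135). Lowering it now.

Request:
step_arm(targets=[[0, 0, 0, 0, -1.3, -40, 10], [0, 0, 0, 0, 0, -40, 10], [0, 0, 0, 0, 0, -35, 10], [0, 0, 0, 0, 0, -15, 10], [0, 0, 0, 0, 0, -5, 10]])

```text
t: 11.65
eef_pos: [0.5981, 0.0474, 0.0303]
orientation: [-2.167, -2.271, 0.004]
contact_force: [-0.6, 0.2, -0.1]
grip_width: 0.239
```

Request:
step_arm(targets=[[0, 0, 0, 0, 0, 0, 10], [0, 0, 0, 0, 0, 0, 10], [0, 0, 0, 0, 0, 0, 10]])

```text
t: 11.95
eef_pos: [0.6014, 0.0466, 0.0347]
orientation: [2.168, 2.27, 0.004]
contact_force: [-0.5, -0.5, -0.1]
grip_width: 0.24
```

Request:
step_arm(targets=[[0, 0, 0, 0, 0, -3, 10], [0, 0, 0, 0, 0, -2, 10], [0, 0, 0, 0, 0, 0, 10]])

```text
t: 12.25
eef_pos: [0.5995, 0.0465, 0.0271]
orientation: [-2.17, -2.271, 0.0]
contact_force: [-1.0, -0.1, -0.7]
grip_width: 0.241
```

Request:
step_arm(targets=[[0, 0, 0, 0, 0, 0, 10], [0, 0, 0, 0, 0, 0, 10]])

```text
t: 12.45
eef_pos: [0.5997, 0.0465, 0.0273]
orientation: [-2.17, -2.272, 0.0]
contact_force: [-0.5, 0.7, -0.6]
grip_width: 0.231
```

Request:
step_arm(targets=[[0, 0, 0, 0, 0, -1, 10], [0, 0, 0, 0, 0, 0, 10], [0, 0, 0, 0, 0, 0, 10]])

```text
t: 12.75
eef_pos: [0.5996, 0.0465, 0.0262]
orientation: [-2.17, -2.272, 0.0]
contact_force: [0.8, 0.8, 0.5]
grip_width: 0.236
```

Request:
step_arm(targets=[[0, 0, 0, 0, 0, 0, 30], [0, 0, 0, 0, 0, 0, 50], [0, 0, 0, 0, 0, 0, 50], [0, 0, 0, 0, 0, 0, 50], [0, 0, 0, 0, 0, 20, 50]])

```text
t: 13.25
eef_pos: [0.5971, 0.0465, 0.0434]
orientation: [-2.167, -2.268, 0.007]
contact_force: [-0.7, -0.6, -0.4]
grip_width: 0.583
```

Request:
step_arm(targets=[[0, 0, 0, 0, 0, 40, 50], [0, 0, 0, 0, 0, 45, 50], [0, 0, 0, 0, 0, 45, 60], [0, 0, 3.2, -11.7, -39.4, 0, 60], [0, 0, 3.2, -11.7, -39.4, 0, 60]])

```text
t: 13.75
eef_pos: [0.5776, -0.0326, 0.1794]
orientation: [2.031, 2.391, 0.004]
contact_force: [-0.6, -1.1, -0.4]
grip_width: 0.699
```

Request:
step_arm(targets=[[0, 0, 3.2, -11.7, -39.4, 0, 60], [0, 0, 3.2, -11.7, -39.4, 0, 60], [0, 0, 3.2, -11.7, -39.4, 0, 60], [0, 0, 3.2, -11.7, -39.4, 0, 60], [0, 0, 3.2, -11.7, -39.4, 0, 60]])

```text
t: 14.25
eef_pos: [0.5171, -0.2308, 0.1765]
orientation: [1.684, 2.651, 0.0]
contact_force: [-0.1, 0.1, -0.4]
grip_width: 0.706
```

Request:
step_arm(targets=[[0, 0, 3.2, -11.7, -39.4, 0, 60], [0, 0, 3.2, -11.7, -39.4, 0, 60], [0, 0, 3.2, -11.7, -39.4, 0, 60], [0, 0, 0, 0, 0, 0, 60], [0, 0, 0, 0, 0, 0, 60]])

```text
t: 14.75
eef_pos: [0.4823, -0.348, 0.1762]
orientation: [-1.463, -2.78, -0.001]
contact_force: [-0.7, 0.5, 0.4]
grip_width: 0.706
```

```bash
python3 -c "
from h import *
look('c1_')"
```

```text
14.85 [ 0.48289023 -0.346607    0.17613235] [-1.45917103e+00 -2.78169611e+00 -7.57024868e-04] [-0.3952323  0.0270032 -0.7757899] 59.99812857704669
```

View pics/c1__s.png

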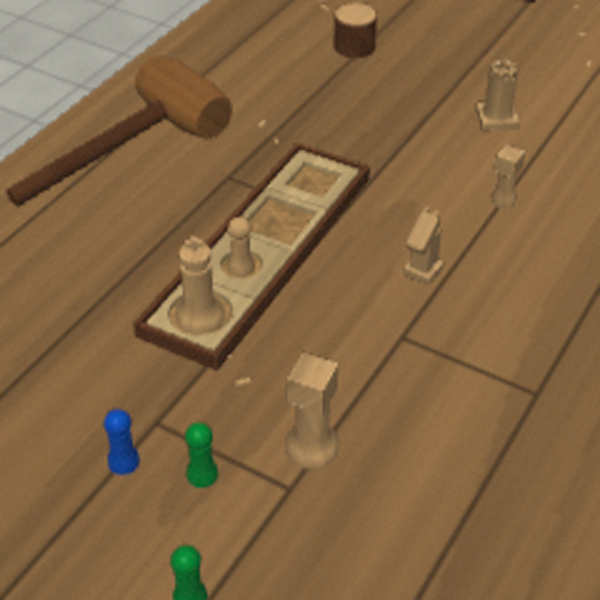

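View pics/c1__t.png

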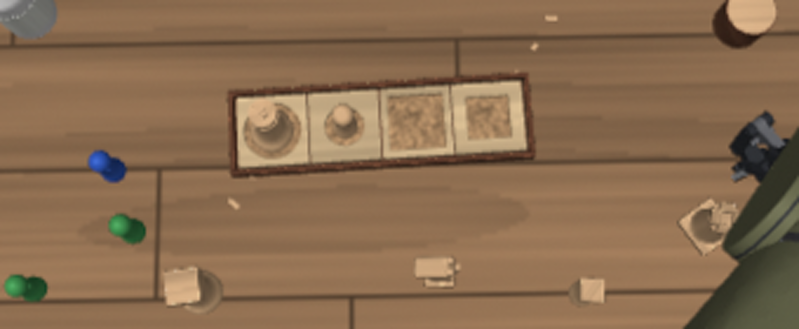

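The pawn stands in its nest (side view at (238,250)). The gripper is above the castle at yaw 34.6°, so I'll descend.

Request:
step_arm(targets=[[0, 0, 0, 0, 0, -40, 60], [0, 0, 0, 0, 0, -40, 60], [0, 0, 0, 0, 0, -40, 60], [0, 0, 0, 0, 0, -22, 60], [0, 0, 0, 0, 0, -4, 60]])

```text
t: 15.35
eef_pos: [0.481, -0.344, 0.0264]
orientation: [-1.454, -2.777, -0.003]
contact_force: [-0.1, -0.0, -0.3]
grip_width: 0.704
```

Request:
step_arm(targets=[[0, 0, 0, 0, 0, 0, 60], [0, 0, 0, 0, 0, 0, 60]])

```text
t: 15.55
eef_pos: [0.4842, -0.3479, 0.0323]
orientation: [1.457, 2.78, -0.001]
contact_force: [0.2, -0.7, 0.4]
grip_width: 0.701
```

```bash
python3 -c "
from h import *
d=look('c2_')
cv2.imwrite('pics/c2c.png',cv2.resize(d['side']['image'][70:190,330:450,::-1],None,fx=5,fy=5,interpolation=2))"
```

```text
15.65 [ 0.48416213 -0.34831808  0.03269132] [ 1.45748267e+00  2.77865676e+00 -1.38976220e-03] [ 0.16758831  0.51927069 -0.63776913] 59.495185032792904
```

View pics/c2c.png

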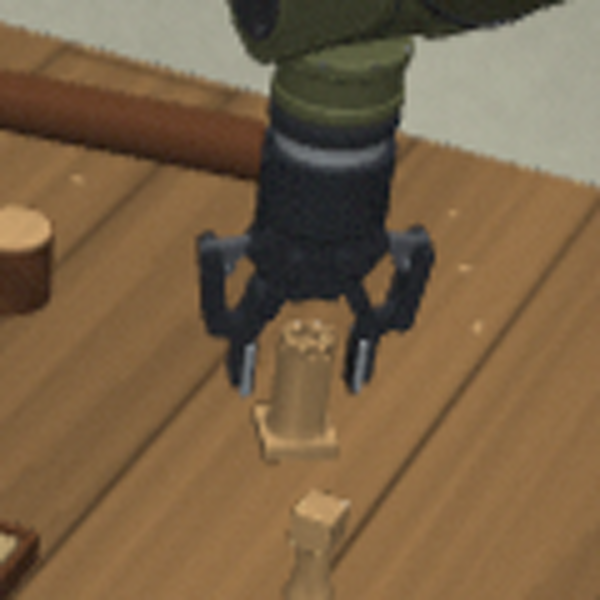

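The castle is centred between the fingers, so I'll close.

Request:
step_arm(targets=[[0, 0, 0, -1, 0.5, -3, 60], [0, 0, 0, 0, 0, 0, 20], [0, 0, 0, 0, 0, 0, 20], [0, 0, 0, 0, 0, 0, 20], [0, 0, 0, 0, 0, 0, 20]])

```text
t: 16.15
eef_pos: [0.4819, -0.3473, 0.0278]
orientation: [1.46, 2.781, -0.0]
contact_force: [-0.9, 0.0, 3.2]
grip_width: 0.383
```

Request:
step_arm(targets=[[0, 0, 0, 0, 0, 0, 20], [0, 0, 0, 0, 0, 0, 20], [0, 0, 0, 0, 0, 0, 20], [0, 0, 0, 0, 0, 0, 20]])

```text
t: 16.55
eef_pos: [0.482, -0.3473, 0.0278]
orientation: [1.46, 2.781, -0.001]
contact_force: [-1.0, -0.2, 5.1]
grip_width: 0.383
```

Request:
step_arm(targets=[[0, 0, 0, 0, 0, 20, 20], [0, 0, 0, 0, 0, 40, 20], [0, 0, 0, 0, 0, 40, 20], [0, 0, -4, 15.1, 39.3, 0, 20], [0, 0, -4, 15.1, 39.3, 0, 20]])

```text
t: 17.05
eef_pos: [0.5125, -0.2685, 0.1285]
orientation: [1.656, 2.667, 0.001]
contact_force: [-0.4, 0.3, -1.9]
grip_width: 0.388
```

Request:
step_arm(targets=[[0, 0, -4, 15.1, 39.3, 0, 20], [0, 0, -4, 15.1, 39.3, 0, 20], [0, 0, -4, 15.1, 39.3, 0, 20], [0, 0, -4, 15.1, 39.3, 0, 20], [0, 0, -4, 15.1, 39.3, 0, 20]])

```text
t: 17.55
eef_pos: [0.5869, -0.0699, 0.1259]
orientation: [-2.092, -2.342, 0.001]
contact_force: [0.9, -0.4, -1.1]
grip_width: 0.382
```

Request:
step_arm(targets=[[0, 0, -4, 15.1, 39.3, 0, 20], [0, 0, 0, 0, 0, 0, 20], [0, 0, 0, 0, 0, 0, 20], [0, 0, 0, 0, 0, 0, 20]])

```text
t: 17.95
eef_pos: [0.6017, -0.0331, 0.1263]
orientation: [-2.169, -2.271, 0.002]
contact_force: [-0.3, -0.8, -0.9]
grip_width: 0.384
```

```bash
python3 -c "
from h import *
d=look('c3_')
cv2.imwrite('pics/c3c.png',cv2.resize(d['side']['image'][110:260,230:380,::-1],None,fx=4,fy=4,interpolation=2))"
```

```text
18.05 [ 0.60192436 -0.03369811  0.1268251 ] [-2.17123206e+00 -2.26965626e+00  9.92293092e-04] [-0.64955564 -0.39417621 -1.36868175] 32.82117374098365
```

View pics/c3c.png

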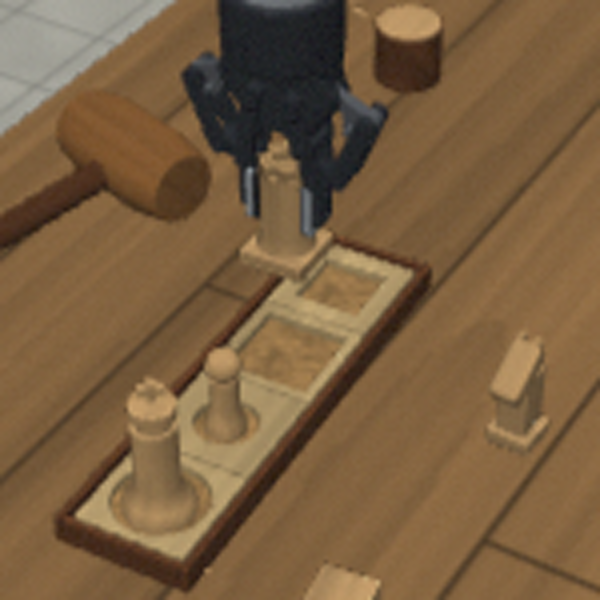

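Run:
```python
from h import *
import pickle
S=pickle.load(open("cal.pkl","rb"))["side"]
d=cv2.imread("pics/c3c.png")
cv2.imwrite("pics/c3d.png",cv2.resize(d[200:300,220:350],None,fx=6,fy=6,interpolation=2))
for z in(.099,.111):
  q=[back(S,((x+.5)/4-.5+230,(y+.5)/4-.5+110),z) for x,y in((242,257),(292,275),(332,240))]
  a,b=q[0]-q[1],q[2]-q[1]; print(z,q,np.degrees(np.arctan2(a[1],a[0])),np.degrees(np.arctan2(b[1],b[0])),np.linalg.norm(a),np.linalg.norm(b))
for yaw in (-3,2.5,8):
  y=np.radians(yaw);R=np.array([[np.cos(y),-np.sin(y)],[np.sin(y),np.cos(y)]])
  P=[[*(np.array([.6019,-.0337])+R@np.array(c)*.023),.099] for c in((1,1),(-1,1),(-1,-1))]
  print(yaw,((proj(S,P)-[230,110]+.5)*4-.5).round(0).tolist())
```

```text
0.099 [array([ 0.62615961, -0.01580352]), array([ 0.58831257, -0.01661048]), array([ 0.58524637, -0.06172837])] 1.2214548344731961 -93.8878286461119 0.03785564135674884 0.04522196155897268
0.111 [array([ 0.61747251, -0.00307829]), array([ 0.58022689, -0.00387243]), array([ 0.57720941, -0.04827335])] 1.2214548344730893 -93.88782864611203 0.037254081358055 0.04450334414393578
-3 [[239.0, 260.0], [297.0, 285.0], [337.0, 249.0]]
2.5 [[240.0, 263.0], [302.0, 284.0], [336.0, 246.0]]
8 [[241.0, 266.0], [306.0, 283.0], [334.0, 243.0]]
```

View pics/c3d.png

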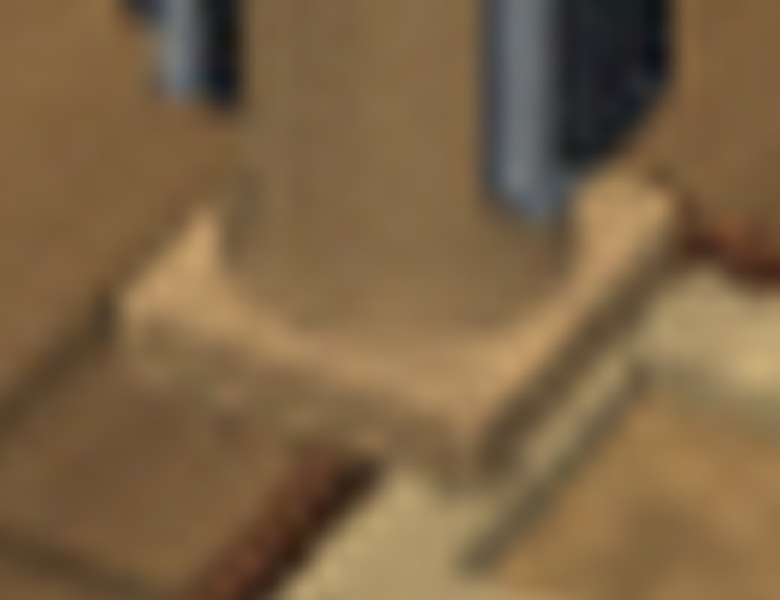

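The castle foot is aligned with the tray to within a few degrees and the nest has 8 mm of clearance per side. Lowering it.

Request:
step_arm(targets=[[0, 0, 0, 1, 0.8, -30, 20], [0, 0, 0, 0, 0, -30, 20], [0, 0, 0, 0, 0, -18, 20], [0, 0, 0, 0, 0, -7, 20], [0, 0, 0, 0, 0, 0, 20]])

```text
t: 18.55
eef_pos: [0.6025, -0.0325, 0.0412]
orientation: [-2.17, -2.269, 0.002]
contact_force: [-0.3, -1.0, -1.0]
grip_width: 0.382
```

Request:
step_arm(targets=[[0, 0, 0, 0, 0, 0, 20], [0, 0, 0, 0, 0, 0, 20]])

```text
t: 18.75
eef_pos: [0.6048, -0.0322, 0.0441]
orientation: [2.169, 2.27, 0.003]
contact_force: [0.7, 0.2, -0.5]
grip_width: 0.38
```

Request:
step_arm(targets=[[0, 0, 0, -1, 0, -3, 20], [0, 0, 0, 0, 0, -2, 20], [0, 0, 0, 0, 0, 0, 20]])

```text
t: 19.05
eef_pos: [0.6023, -0.0317, 0.0371]
orientation: [-2.17, -2.272, 0.0]
contact_force: [0.5, -0.4, -0.2]
grip_width: 0.381
```

Request:
step_arm(targets=[[0, 0, 0, 0, 0, 0, 20], [0, 0, 0, 0, 0, 0, 20]])

```text
t: 19.25
eef_pos: [0.6025, -0.0318, 0.0373]
orientation: [2.17, 2.272, -0.0]
contact_force: [0.4, 1.1, -1.0]
grip_width: 0.387
```

Request:
step_arm(targets=[[0, 0, 0, 0, 0, -0.5, 20], [0, 0, 0, 0, 0, 0, 40], [0, 0, 0, 0, 0, 0, 60], [0, 0, 0, 0, 0, 0, 60], [0, 0, 0, 0, 0, 0, 60]])

```text
t: 19.75
eef_pos: [0.6026, -0.0318, 0.037]
orientation: [2.17, 2.271, 0.0]
contact_force: [-0.6, -0.4, -0.0]
grip_width: 0.703
```

Request:
step_arm(targets=[[0, 0, 0, 0, 0, 20, 60], [0, 0, 0, 0, 0, 40, 60], [0, 0, 0, 0, 0, 40, 60], [0, 0, 0, 0, 0, 30, 60], [0, 0, -2, -41.3, -5.5, 0, 55]])

```text
t: 20.25
eef_pos: [0.5671, -0.0379, 0.1742]
orientation: [2.201, 2.226, 0.013]
contact_force: [-0.1, -0.1, 1.3]
grip_width: 0.644
```

Request:
step_arm(targets=[[0, 0, 0, -41.3, -5.5, 0, 55], [0, 0, 0, -41.3, -5.5, 0, 55], [0, 0, 0, -41.3, -5.5, 0, 55], [0, 0, 0, 0, 0, 0, 55], [0, 0, 0, 0, 0, 0, 55]])

```text
t: 20.75
eef_pos: [0.4371, -0.0539, 0.1672]
orientation: [2.209, 2.232, 0.002]
contact_force: [0.7, -0.3, -0.4]
grip_width: 0.644
```

```bash
python3 -c "
from h import *
d=look('n1_')"
```

```text
20.85 [ 0.43840145 -0.05392172  0.1676036 ] [2.20838168e+00 2.23245554e+00 1.51199152e-03] [-0.60435561 -0.37625843 -1.00269179] 54.87961483350906
```

View pics/n1__s.png

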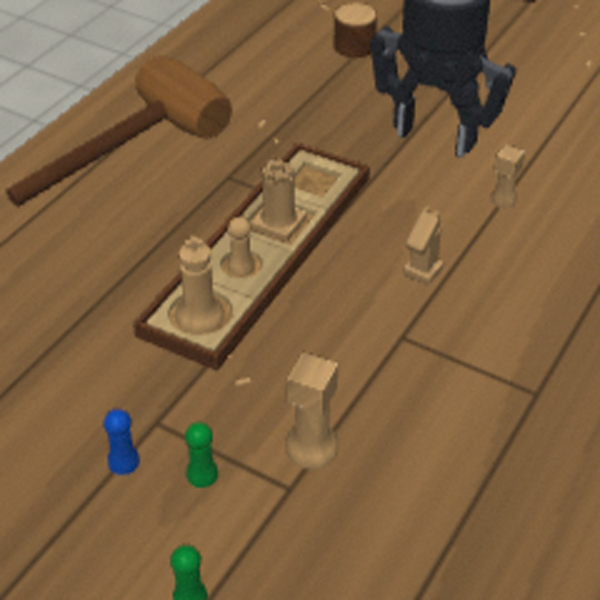

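View pics/n1__t.png

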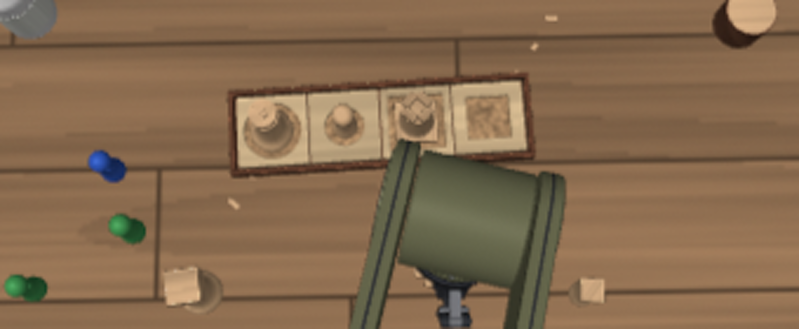

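The castle sits square in its nest (side view at (280,205)). Descending on the knight.

Request:
step_arm(targets=[[0, 0, 0, -0.5, 0, -40, 55], [0, 0, 0, 0, 0, -40, 55], [0, 0, 0, 0, 0, -40, 55], [0, 0, 0, 0, 0, -20, 55], [0, 0, 0, 0, 0, -4, 55]])

```text
t: 21.35
eef_pos: [0.4354, -0.0531, 0.0197]
orientation: [-2.205, -2.23, 0.005]
contact_force: [-0.5, 0.2, -0.2]
grip_width: 0.648
```

Request:
step_arm(targets=[[0, 0, 0, 0, 0, 0, 55], [0, 0, 0, 0, 0, 0, 55]])

```text
t: 21.55
eef_pos: [0.4387, -0.0541, 0.0244]
orientation: [2.207, 2.232, 0.002]
contact_force: [-0.3, 0.2, 0.6]
grip_width: 0.643
```

```bash
python3 -c "
from h import *
d=look('n2_')
cv2.imwrite('pics/n2c.png',cv2.resize(d['side']['image'][120:240,300:420,::-1],None,fx=5,fy=5,interpolation=2))"
```

```text
21.65 [ 0.4386123  -0.05417692  0.02466592] [2.20709277 2.23140153 0.00281212] [0.52241759 0.59459346 0.27356018] 54.816447464380126
```

View pics/n2c.png

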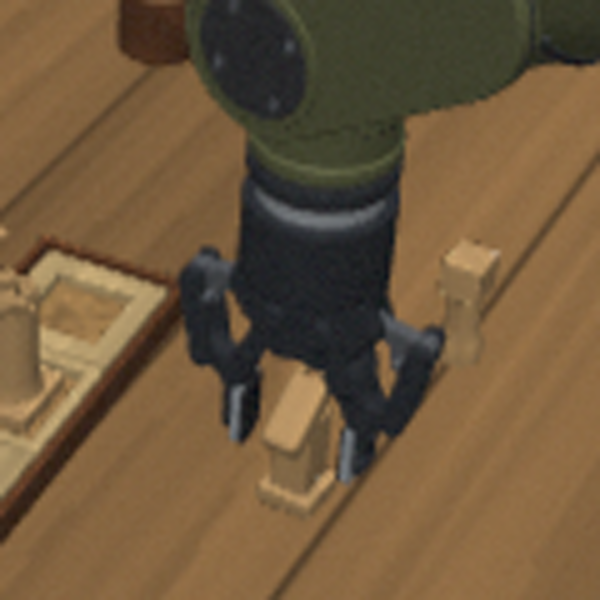

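Request:
step_arm(targets=[[0, 0, 0, 0, 0, -3, 55], [0, 0, 0, 0, 0, 0, 12], [0, 0, 0, 0, 0, 0, 12], [0, 0, 0, 0, 0, 0, 12], [0, 0, 0, 0, 0, 0, 12]])

```text
t: 22.15
eef_pos: [0.4371, -0.0539, 0.0202]
orientation: [2.209, 2.233, 0.001]
contact_force: [-0.1, 0.1, 2.5]
grip_width: 0.25
```

Request:
step_arm(targets=[[0, 0, 0, 0, 0, 0, 12], [0, 0, 0, 0, 0, 0, 12], [0, 0, 0, 0, 0, 0, 12], [0, 0, 0, 0, 0, 0, 12]])

```text
t: 22.55
eef_pos: [0.4371, -0.0539, 0.0202]
orientation: [2.209, 2.233, 0.0]
contact_force: [-1.1, -0.2, 5.1]
grip_width: 0.252
```

Request:
step_arm(targets=[[0, 0, 0, 0, 0, 20, 12], [0, 0, 0, 0, 0, 40, 12], [0, 0, 0, 0, 0, 40, 12], [0, 0, 2, 42.4, -14.7, 0, 12], [0, 0, 0, 42.4, -14.7, 0, 12]])

```text
t: 23.05
eef_pos: [0.5235, -0.0836, 0.1232]
orientation: [2.165, 2.268, 0.005]
contact_force: [-0.5, -0.0, 0.2]
grip_width: 0.251
```

Request:
step_arm(targets=[[0, 0, 0, 42.4, -14.7, 0, 12], [0, 0, 0, 42.4, -14.7, 0, 12], [0, 0, 0, 0, 0, 0, 12], [0, 0, 0, 0, 0, 0, 12], [0, 0, 0, 0, 0, 0, 12]])

```text
t: 23.55
eef_pos: [0.605, -0.1121, 0.1188]
orientation: [-2.169, -2.27, 0.002]
contact_force: [-0.1, 0.0, -0.8]
grip_width: 0.25
```

```bash
python3 -c "
from h import *
d=look('n3_')
cv2.imwrite('pics/n3c.png',cv2.resize(d['side']['image'][100:250,240:390,::-1],None,fx=4,fy=4,interpolation=2))"
```

```text
23.65 [ 0.60520755 -0.11207023  0.11972082] [-2.16941986e+00 -2.27156635e+00  4.10156751e-04] [ 0.22121    -0.32485321 -0.16245904] 21.39621989402963
```

View pics/n3c.png

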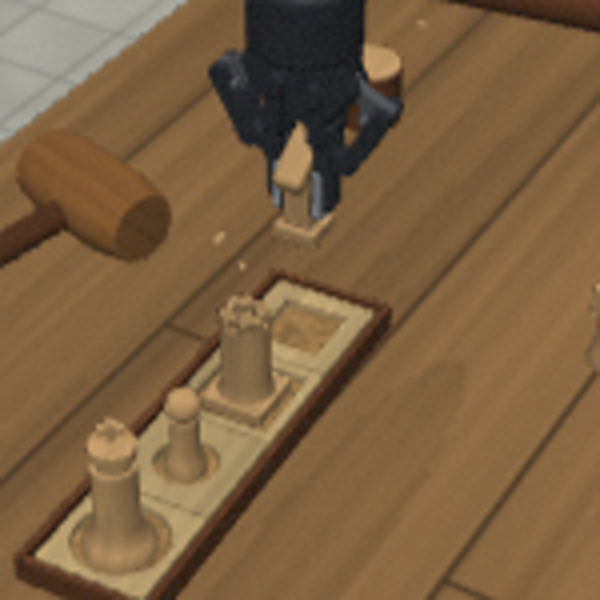

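The knight is upright in the grip at (300,190). Lowering it by 90 mm.

Request:
step_arm(targets=[[0, 0, 0, 1, -0.5, -30, 12], [0, 0, 0, 0, 0, -30, 12], [0, 0, 0, 0, 0, -18, 12], [0, 0, 0, 0, 0, -7, 12], [0, 0, 0, 0, 0, 0, 12]])

```text
t: 24.15
eef_pos: [0.6062, -0.1126, 0.0342]
orientation: [-2.169, -2.271, 0.001]
contact_force: [-0.2, -0.5, -0.7]
grip_width: 0.249
```

Request:
step_arm(targets=[[0, 0, 0, 0, 0, -2, 12], [0, 0, 0, 0, 0, -2, 12], [0, 0, 0, 0, 0, 0, 12], [0, 0, 0, 0, 0, 0, 12], [0, 0, 0, 0, 0, 0, 12]])

```text
t: 24.65
eef_pos: [0.6077, -0.1132, 0.0313]
orientation: [2.17, 2.271, 0.001]
contact_force: [-0.7, 0.4, -0.6]
grip_width: 0.253
```

Request:
step_arm(targets=[[0, 0, 0, -0.5, 0, -1.5, 12], [0, 0, 0, 0, 0, 0, 12], [0, 0, 0, 0, 0, 0, 12]])

```text
t: 24.95
eef_pos: [0.6069, -0.1131, 0.0292]
orientation: [-2.17, -2.272, 0.0]
contact_force: [0.2, 0.7, -0.9]
grip_width: 0.253
```

Request:
step_arm(targets=[[0, 0, 0, 0, 0, 0, 30], [0, 0, 0, 0, 0, 0, 50], [0, 0, 0, 0, 0, 0, 50], [0, 0, 0, 0, 0, 0, 50], [0, 0, 0, 0, 0, 20, 50]])

```text
t: 25.45
eef_pos: [0.6044, -0.1124, 0.0463]
orientation: [-2.166, -2.268, 0.005]
contact_force: [0.8, -0.4, -0.3]
grip_width: 0.586
```

Request:
step_arm(targets=[[0, 0, 0, 0, 0, 40, 50], [0, 0, 0, 0, 0, 45, 50], [0, 0, 0, 0, 0, 45, 50], [0, 0, 0, 0, -40, 20, 50], [0, 0, 0, 0, -45, 20, 50]])

```text
t: 25.95
eef_pos: [0.6077, -0.198, 0.2222]
orientation: [2.164, 2.273, 0.002]
contact_force: [0.1, -0.2, -0.0]
grip_width: 0.588
```

Request:
step_arm(targets=[[0, 0, 0, -20, -45, 0, 50], [0, 0, 0, -20, -45, 0, 50], [0, 0, 0, -20, -45, 0, 50], [0, 0, 0, -20, -45, 0, 50], [0, 0, 0, 0, 0, 0, 50]])

```text
t: 26.45
eef_pos: [0.5242, -0.383, 0.2193]
orientation: [2.177, 2.264, -0.003]
contact_force: [-0.3, -1.2, -0.3]
grip_width: 0.586
```

```bash
python3 -c "
from h import *
d=look('f')
cv2.imwrite('pics/fc.png',cv2.resize(d['side']['image'][150:270,230:350,::-1],None,fx=5,fy=5,interpolation=2))
cv2.imwrite('pics/ft.png',cv2.resize(d['top']['image'][155:210,240:385,::-1],None,fx=5.5,fy=5.5,interpolation=2))"
```

```text
26.55 [ 0.52629321 -0.37892815  0.21913019] [-2.17252563e+00 -2.26864428e+00 -7.46976314e-04] [ 0.12980104  0.50336497 -0.32011039] 49.95464315356204
```

View pics/fc.png

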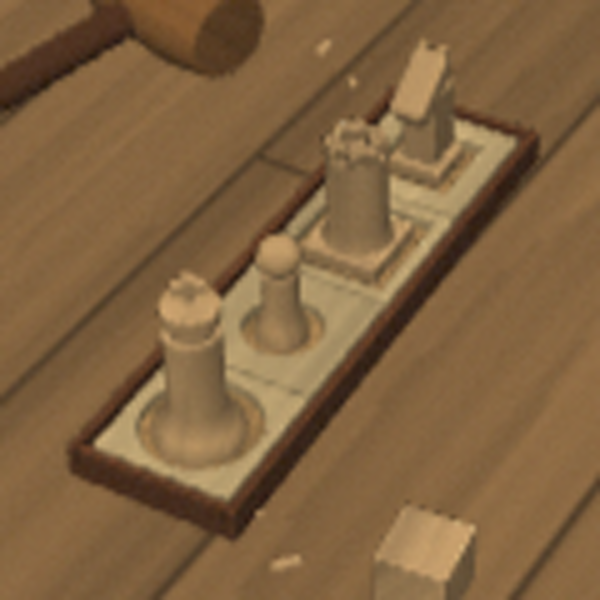

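View pics/ft.png

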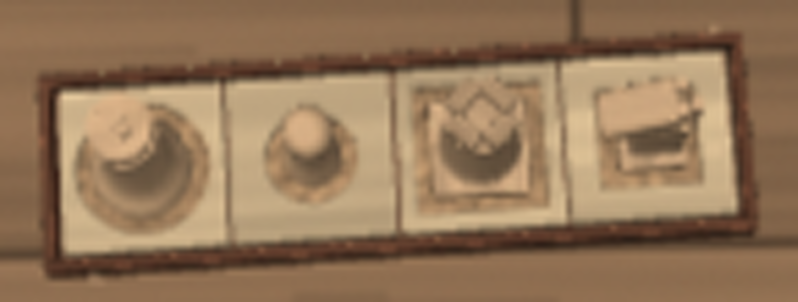

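View pics/f_s.png

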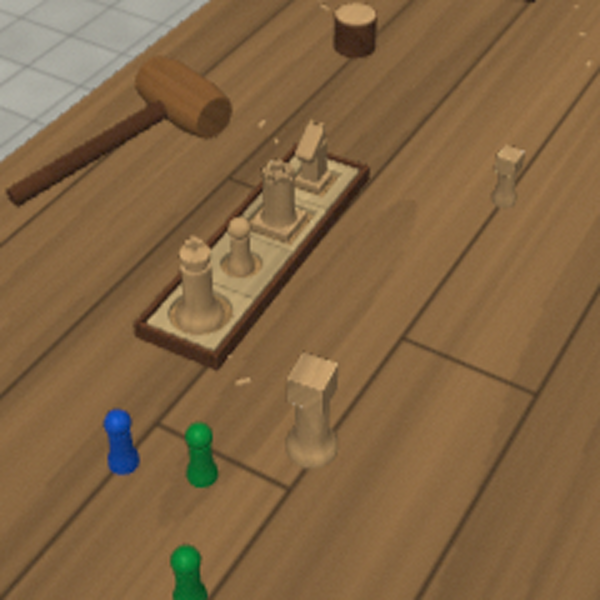

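All four pieces stand upright within their recesses, visible in the tray crops of both views. The rough pieces and the coloured decoys stand where they were. Handing in.

```bash
python3 -c "
from bench import manip
print(manip.sense()['dq'].round(3)); print(manip.close_job())"
```

```text
[ 0.042 -0.008  0.008  0.005  0.002  0.002]
the job is handed in; nothing more can be done
None
```

All four finished pieces are in the tray, placed in the order king, pawn, castle, knight, each in its own nest, and the job is handed in. It took about 27 s of the 109 s allowed.

The last side and top pictures show all four upright, each foot inside its recess, and the gripper clear of everything. The two unfinished pieces and the blue and green pawns were never touched and stand where they were.

- **Forces:** no reading passed about 7 N.
- **TCP readings:** they wandered by 2–5 mm just after each move, so I let the arm settle and corrected before each release.
- **Placing height:** the king touched its nest floor at about 4.5 N. The other three were let go within about 0.5 mm of the floor, without a clear contact force.
- **Castle alignment:** its yaw in the grip could only be checked to a few degrees, but it sits with a gap on all sides in the final picture.

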